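Uncap the refill bottle and hold the laundry-pod bin's lid open

ROBOT

A 7-joint arm with a two-finger parallel gripper is mounted at the origin on the work surface. World frame = base frame: x ahead of the robot, y to its left, z up, the work surface at z = 0. Lengths are in m, angles in rad, forces in N, time in s.
With the tool pointing down it reaches from about 0.4 to 0.875 m from the base axis. Payload 19.3 kg.
Tool frame: the origin (TCP) lies between the finger pads, 19 mm behind the fingertips; this is the grasp point; z points along the fingers, y is the line along which they close (so a half turn about z gives the same grasp; the last joint's range is limited). The gripper opens to 85 mm and grips with 20 to 120 N. Pads are 22 mm wide; open, the fingers measure 114 mm over their backs; the gripper's body (76 mm by 85 mm) begins 54 mm behind the grasp point. The pads swing forward as they close: fully open they stand 13 mm farther back than shut.
Start: joints at [1.218, 0.521, -0.036, 1.599, 0.021, 1.021, -0.113], TCP at [0.174, -0.6, 0.25] pointing down, gripper open.
Joint ranges: [-2.91, 2.91], [-0.3, 2.13], [-1.5, 1.42], [0.17, 2.43], [-1.26, 4.41], [0.16, 1.93], [-2.52, 2.52]. Speed limits (rad/s): [1.89, 1.89, 2.39, 2.39, 3.01, 3.01, 3.01].

INTERFACE

Orientations are given as [roll, pitch, yaw] about the fixed x, y, z axes, in that order (R = Rz(yaw) Ry(pitch) Rx(roll)).
In Python, from workcell import bot gives the robot as it stands.
- The arm moves only by the shell command python3 -m crank 'ROWS' [FORCE]. ROWS is a JSON object of lists of equal length, an entry for each row: "travel": the shift along the world's x, y, z in cm, a list of three; "turn": the turn, a rotation vector about the world's x, y, z in degrees, a list of three; "gripper": the closure, from 0 (fully open) to 1 (shut). A call has exactly 5 rows; each row is the pose to reach, as a shift and turn from the pose commanded when the call began; what a row does not reach only later rows make up. A row lasts 1/10 s, in which the tool goes at most 50 mm and 8.59 degrees, less where a joint would pass 70% of its speed; a pose out of reach is approached as far as the arm can. A call with a gripper value outside its range is refused whole. The fingers move at their own pace and stop on an object; FORCE is the grip in N (left out, the last holds). Time passes only in rows, so rows that repeat a pose let the fingers close, or fill a call up. It gives the time, the measured TCP pose, the force, the opening and the grip force at its end, in the units of the state.
- bot.observe(): the state, without advancing time (a new reading comes with each control period).
- bot.grab_frame(name): name is "scene" or "top"; returns a dict with "pixels" (420x560x3 uint8, red, green, blue), "fx", "fy", "cx", "cy" (pixels), "dist" ([k1, k2, p1, p2, k3] as OpenCV has them; the pictures are not rectified), "extrinsics" (4x4, takes a point from world to camera coordinates). Camera axes: x right, y down, z forward; pixel columns grow to the right and rows downward; lengths in m; the calibration is good to about 2 mm. A picture is of the moment at which its call begins. There is no depth.
- bot.job_done(): hands the job in; it is judged then, once.
The state is a dict: "clock": time; "qpos": joint angles; "qd": joint speeds; "joint_efforts": joint torques, N m; "position": TCP position; "tool_rot": TCP orientation; "force": force on the tool from outside, world axes, zero at the start; "moment": the same for the moment, N m; "grip_width": finger opening in m; "finger_force": force on a finger pad.
Only numpy, scipy, OpenCV 4.12 (cv2) and the standard library are available. Lean on these libraries where they do the work, as an engineer would, in place of code of your own. Each camera call takes 0.05 s, during which the arm holds its last target. There are 200 camera calls.

TASK

I am about to refill the white laundry-pod bin: lift the loose orange cap off the blue refill bottle and stand it in the round well of the cap holder, mouth down as it was on the bottle, and let go of it. Then raise the bin's wooden lid by its steel bar and hold it open at 45 degrees, within about 5 degrees; the lid falls shut if released, so finish while still holding the bar steady at that angle. The bottle stays standing where it is, and the plant, jar and brush are left alone.

Things in the scene. Friction and masses are not known exactly. Their poses are not given: they have to be found in the camera images.
- bin: White open-topped bin fixed to the worktop, 180 (its x, front to back) x 220 (y) x 100 (z) mm, walls 6 mm, laundry pods lying low inside. Origin: centre of its underside; x points from the front (bar side, towards the robot, -x) to the hinge side, z up.
- lid_angle (a joint): Opening angle of the bin's lid in rad: 0 closed (level, resting on the bin), growing as the front edge rises; stop at 1.3. 45 degrees = 0.785. The hinge is free: at every angle the lid falls shut by its own weight unless held (about 1.5 to 2.5 N of lift at the bar carries it).
- lid: Wooden lid, 184 x 226 x 8 mm, about 0.4 kg, with its steel bar; it turns about the hinge. Origin on the hinge axis, in the middle of the lid's width; its -x axis runs from the hinge along the lid's mid-plane to the bar, z is the lid's upper side.
- lid_bar (a point): Middle of the lid's round steel bar: 12 mm thick, 130 mm long, parallel to the hinge, 240 mm from its axis in the lid's plane; closed, 104 mm above the worktop and 60 mm in front of the bin. Two 10 mm arms (110 mm free between) join it to the lid; all else around it is open: fingers can straddle it from above. It can turn between the pads, so the gripper may stay pointing down.
- lid_hinge (a point): Middle of the hinge axis at the back top edge of the bin, 104 mm above the worktop, 90 mm behind the bin's centre; the axis lies along the bin's y. Same axes as the bin; does not move as the lid opens.
- bottle: Standing blue round refill bottle, 78 mm diameter, 0.8 kg, loose on the worktop. Origin: centre of its underside, z up. Flat shoulder 150 mm up (58 mm diameter there), on which the cap rests; white neck above it 34 mm diameter, 34 mm high, inside the cap.
- cap: Loose orange cap (an upturned cup) over the bottle's neck, 60 mm high, 48 mm outer diameter at its open lower end tapering to 45 mm at its closed top, wall 3 mm, 35 g, not screwed or clipped: it lifts straight off. Origin: centre of its open lower rim; z up, to the closed top 60 mm above.
- holder: Cap holder fixed to the worktop: grey square plate 120 x 120 x 6 mm with a white round ring in its middle, 72 mm outer and 56 mm inner diameter, its rim 22 mm above the worktop. Origin: centre of its underside.
- well (a point): Centre of the floor of the holder's round well, 8 mm above the worktop: 56 mm inner diameter, 14 mm deep below the ring's rim. The cap stands on this floor.
- plant: Bystander: small green plant in a round woven pot 88 mm across, 165 mm tall in all. Origin: centre of its underside.
- jar: Bystander: green glass jar with a white lid, 68 mm across, 100 mm tall. Origin: centre of its underside.
- brush: Bystander: wooden scrubbing brush lying bristles down, 130 (its x) x 50 x 40 mm. Origin: centre of its underside.
There are look-alikes about, which are no part of the job. Of the things that look like the bottle, take the one that is farthest from the robot's base at the start. There is more than one size of the cap; the job needs the larger.

How it is judged:
On the way, in this order (a step that is already met when the one before it is completed fails the run):
1. the cap stands mouth down in the holder's well, released, the lid not yet raised (horizontal distance between cap and well below 0.009 m and z of cap in the frame of well below 0.006 m and angle between cap's own z axis and vertical below 0.15 rad and contact force between the fingers and cap below 0.05 N and value of joint lid_angle below 0.2 rad), for 0.2 s.
2. the lid is raised by its bar (value of joint lid_angle above 0.5 rad and contact force between the fingers and lid above 0.5 N), for 0.1 s.
At the end, for the whole second after the job is handed in: Lid still at 0.66 to 0.91 rad, held by the fingers (over 0.5 N, TCP within 80 mm of lid_bar), no loose object propping it; cap released, upright, mouth down, within 9 mm of the well's centre and 6 mm of its floor; bottle upright, within 40 mm of its start; all at rest (value of joint lid_angle between 0.66 and 0.91 rad and velocity of joint lid_angle between -0.05 and 0.05 rad/s and contact force between the fingers and lid above 0.5 N and distance between the grasp point and lid_bar below 0.08 m and contact force between lid and bottle below 0.1 N and contact force between lid and cap below 0.1 N and contact force between lid and plant below 0.1 N and contact force between lid and jar below 0.1 N and contact force between lid and brush below 0.1 N and horizontal distance between cap and well below 0.009 m and z of cap in the frame of well below 0.006 m and angle between cap's own z axis and vertical below 0.15 rad and contact force between the fingers and cap below 0.05 N and angle between bottle's own z axis and vertical below 0.1 rad and linear speed of each of bottle, cap below 0.02 m/s and distance of bottle from where it was at the start of the episode below 0.04 m); the arm keeps its last pose, push and grip.
It fails at once if the bottle is tipped or pushed away (angle between bottle's own z axis and vertical above 0.35 rad or distance of bottle from where it was at the start of the episode above 0.06 m).
It fails at once if the plant is disturbed (distance of plant from where it was at the start of the episode above 0.03 m or angle between plant's own z axis and vertical above 0.3 rad).
It fails at once if the jar is disturbed (distance of jar from where it was at the start of the episode above 0.03 m or angle between jar's own z axis and vertical above 0.3 rad).
It fails at once if the brush is disturbed (distance of brush from where it was at the start of the episode above 0.03 m or angle between brush's own z axis and vertical above 0.3 rad).
It also fails if it takes over 54 s, if anything falls off the work surface, if the arm or the gripper's body presses on something with over 40 N, if the wrist force passes 120 N, or if a joint passes its speed limit or range.

## Working session

There is one attempt and no reset: what is moved stays moved. The work goes in short steps, Python scripts to look and compute and a shell command to move; the robot and the scene stay as the last step left them, time stands still between calls to the robot, and variables do not carry over. Pictures are saved under pics/ and viewed, at most 10 in all, crops included, and the job is handed in when it is done.

```bash
mkdir -p pics; cat > h.py <<'E'
import cv2,json,numpy as np
from workcell import bot
def take(n,tag):
    f=bot.grab_frame(n); p=np.array(f.pop("pixels")); cv2.imwrite(f"pics/{tag}.png",p[:,:,::-1])
    json.dump({k:np.array(v).tolist() for k,v in f.items()},open(f"{tag}.json","w")); return f
def ld(tag):
    f=json.load(open(f"{tag}.json")); K=np.array([[f['fx'],0,f['cx']],[0,f['fy'],f['cy']],[0,0,1]]); return K,np.array(f['dist']),np.array(f['extrinsics'])
def ray(tag,uv):
    K,d,T=ld(tag); x,y=cv2.undistortPoints(np.array([[uv]],float),K,d)[0,0]
    R,t=T[:3,:3],T[:3,3]; return -R.T@t, R.T@np.array([x,y,1])
def atz(tag,uv,z):
    c,r=ray(tag,uv); return c+r*(z-c[2])/r[2]
def tri(obs):
    A=np.zeros((3,3));b=np.zeros(3);L=[]
    for tag,uv in obs:
        c,r=ray(tag,uv); r=r/np.linalg.norm(r);P=np.eye(3)-np.outer(r,r);A+=P;b+=P@c;L.append((c,P))
    x=np.linalg.solve(A,b); return x,[np.linalg.norm(P@(x-c)) for c,P in L]
def proj(tag,X):
    K,d,T=ld(tag); return cv2.projectPoints(np.array(X,float).reshape(-1,3),cv2.Rodrigues(T[:3,:3])[0],T[:3,3],K,d)[0][:,0]
E
python3 - <<'E'
from h import *
for n in("scene","top"):
    f=take(n,n+"0"); T=np.array(f["extrinsics"]);print(n,f["fx"],f["dist"],-T[:3,:3].T@T[:3,3])
o=bot.observe();print({k:np.round(o[k],3).tolist() for k in("clock","position","tool_rot","grip_width","force")})
E
```

```text
scene 465.8753590386223 [-0.13687536  0.          0.          0.          0.        ] [1.52680901 0.52426001 0.7998638 ]
top 422.74095816656876 [-0.08699011  0.          0.          0.          0.        ] [0.24786887 0.05418547 1.51443319]
{'clock': 0.1, 'position': [0.174, -0.6, 0.249], 'tool_rot': [-3.141, 0.0, 0.283], 'grip_width': 0.085, 'force': [0.104, 0.121, -0.562]}
```

View pics/scene0.png

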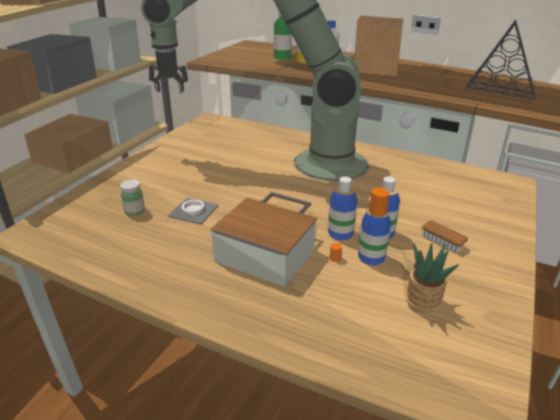

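View pics/top0.png

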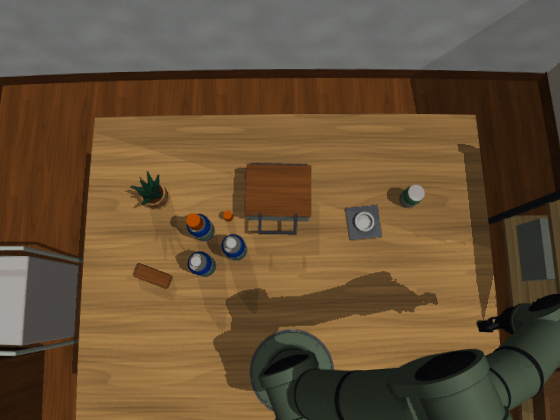

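The scene picture shows three blue bottles: one capped in orange at about (375,235) and two with bare white necks at about (343,210) and (387,212). A small loose orange cap lies at (336,252), the bin at (265,240) with its bar at (285,202), and the holder at (193,208). In the top picture the bottles are at (200,228) capped, (234,246) and (201,263), and the small cap is at (228,215). The capped bottle is the farthest from the base (270,370), and its cap is the larger one. I'll confirm this in enlarged crops.

```bash
python3 - <<'E'
from h import *
s=cv2.imread("pics/scene0.png");t=cv2.imread("pics/top0.png")
def crop(im,x,y,w,h,k,fn,g=10):
    c=cv2.resize(im[y:y+h,x:x+w],None,fx=k,fy=k,interpolation=cv2.INTER_CUBIC)
    for u in range((x//g+1)*g,x+w,g):
        cv2.line(c,((u-x)*k,0),((u-x)*k,6 if u%50 else 14),(0,0,255),1); 
        if u%20==0: cv2.putText(c,str(u),((u-x)*k-8,18),0,.35,(0,0,255))
    for v in range((y//g+1)*g,y+h,g):
        cv2.line(c,(0,(v-y)*k),(6,(v-y)*k),(0,0,255),1)
        if v%20==0: cv2.putText(c,str(v),(8,(v-y)*k+4),0,.35,(0,0,255))
    cv2.imwrite(fn,c)
crop(t,170,155,220,130,3.6.__int__() if 0 else 3,"pics/topc.png")
crop(s,165,165,260,120,3,"pics/scenec.png")
E
```

```text
(no output)
```

View pics/topc.png

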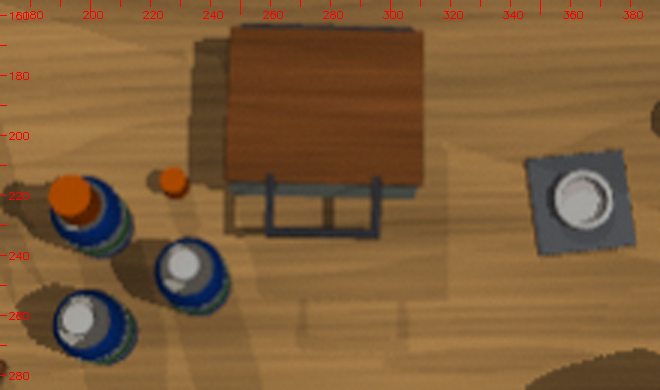

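View pics/scenec.png

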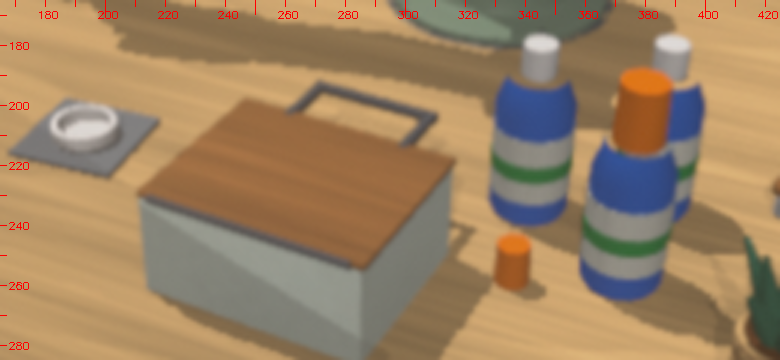

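The crops confirm it. The capped bottle, cap top at top (194,220) and scene (380,192), is the farthest of the three and carries the large cap; the loose small cap at top (228,215) is the decoy. Holder ring rim: top (364.7,221.7), scene (193.3,205.7). Bar ends: top (258.3,232) and (297,233.7), scene (310.3,204) and (272,193.7).

```bash
python3 - <<'E'
from h import *
np.set_printoptions(precision=4,suppress=True)
def P(n,a,b): print(n,*tri([("top0",a),("scene0",b)]))
P("captop",(194.3,220.3),(380,192.3))
P("ring",(364.7,221.7),(193.3,205.7))
P("barL",(258.9,232),(310.3,204)); P("barR",(296.3,233.4),(272,193.7))
P("smallcap",(227.5,215.2),(336.3,246.5))
print("cap@.21",atz("top0",(194.3,220.3),.21),atz("scene0",(380,192.3),.21))
print("ring@.022",atz("top0",(364.7,221.7),.022),atz("scene0",(193.3,205.7),.022))
for n,u in(("barL",(258.9,232)),("barR",(296.3,233.4))): print(n,atz("top0",u,.104))
for c in((232,28),(422,31),(422,186),(226,183)): print("lid",atz("top0",(170+c[0]/3,155+c[1]/3),.108))
for c in((525,159),(622,150),(635,245),(541,254)): print("plate",atz("top0",(170+c[0]/3,155+c[1]/3),.006))
# mask-based centre of orange disk & ring checks
for n,b in(("top0",(150,190,222,240)),("scene0",(360,180,400,220))):
    im=cv2.cvtColor(cv2.imread(f"pics/{n}.png"),cv2.COLOR_BGR2HSV)
    m=cv2.inRange(im,(5,200,150),(15,255,255)); x0,y0,x1,y1=b; ys,xs=np.nonzero(m[y0:y1,x0:x1]); print(n,xs.mean()+x0,ys.mean()+y0,xs.min()+x0,xs.max()+x0,ys.min()+y0,ys.max()+y0)
for n,p in(("nbr bottle",(183,263)),("b3",(77,318))): print(n,atz("top0",(170+p[0]/3,155+p[1]/3),.184))
E
```

```text
captop [0.4935 0.3054 0.2058] [np.float64(0.0012437335971906504), np.float64(0.0012437335971906159)]
ring [ 0.5162 -0.2751  0.016 ] [np.float64(0.0006913441913609377), np.float64(0.0006913441913609697)]
barL [0.4699 0.1058 0.1023] [np.float64(0.001388826440116614), np.float64(0.0013888264401166917)]
barR [ 0.4637 -0.0204  0.0999] [np.float64(0.0016117616097588606), np.float64(0.0016117616097589933)]
smallcap [0.5426 0.2183 0.037 ] [np.float64(4.639712714453055e-06), np.float64(4.639712714329541e-06)]
cap@.21 [0.493  0.3034 0.21  ] [0.5003 0.3081 0.21  ]
ring@.022 [ 0.5155 -0.2744  0.022 ] [ 0.5239 -0.2682  0.022 ]
barL [0.4701 0.1044 0.104 ]
barR [ 0.4637 -0.0217  0.104 ]
lid [0.7079 0.1434 0.108 ]
lid [ 0.7019 -0.077   0.108 ]
lid [ 0.5187 -0.0715  0.108 ]
lid [0.5249 0.15   0.108 ]
plate [ 0.5704 -0.2078  0.006 ]
plate [ 0.5803 -0.3284  0.006 ]
plate [ 0.4623 -0.3373  0.006 ]
plate [ 0.4531 -0.222   0.006 ]
top0 192.8421052631579 219.42857142857142 186 199 213 225
scene0 379.70384615384614 199.56153846153848 372 387 188 214
nbr bottle [0.4244 0.1901 0.184 ]
b3 [0.3676 0.3011 0.184 ]
```

Measured heights fit (cap top 0.206, ring 0.016, bar 0.101 m). Estimates: cap (0.495, 0.305), well (0.517, -0.274), bar middle (0.467, 0.042) with bin yaw about -3°. I will turn the tool +71° once, so the fingers close across the bar.

```bash
python3 -m crank '{"travel":[[3.6,3.2,1],[7.2,6.4,2],[10.8,9.6,3],[14.4,12.8,4],[18,16,5]],"turn":[[0,0,8],[0,0,16],[0,0,24],[0,0,32],[0,0,40]],"gripper":[0,0,0,0,0]}' 40
```

```text
clock: 0.6
position: [0.3555, -0.4386, 0.3003]
tool_rot: [-3.141, 0.0, 0.987]
force: [-0.2, -0.9, 0.6]
grip_width: 0.0854
finger_force: 0.0
```

```bash
python3 -m crank '{"travel":[[2,4,0],[4,8,0],[6,12,0],[8,16,0],[10,20,0]],"turn":[[0,0,8],[0,0,16],[0,0,24],[0,0,31],[0,0,31]],"gripper":[0,0,0,0,0]}'; python3 -m crank '{"travel":[[1,4.5,0],[2,9,0],[3,13.5,0],[3.5,18,0],[4,22.5,0]],"turn":[[0,0,0],[0,0,0],[0,0,0],[0,0,0],[0,0,0]],"gripper":[0,0,0,0,0]}'; python3 -m crank '{"travel":[[0,4.5,0],[0,9,0],[0,13.5,0],[0,18,0],[0,22.5,0]],"turn":[[0,0,0],[0,0,0],[0,0,0],[0,0,0],[0,0,0]],"gripper":[0,0,0,0,0]}'
```

```text
clock: 1.1
position: [0.4547, -0.2386, 0.2999]
tool_rot: [-3.141, -0.0, 1.527]
force: [1.3, -1.0, -0.8]
grip_width: 0.0856
finger_force: 0.0
clock: 1.6
position: [0.4942, -0.0134, 0.2999]
tool_rot: [-3.141, 0.0, 1.522]
force: [0.9, -0.9, 0.4]
grip_width: 0.0856
finger_force: 0.0
clock: 2.1
position: [0.494, 0.2115, 0.2999]
tool_rot: [-3.141, 0.0, 1.522]
force: [1.3, -0.4, -0.4]
grip_width: 0.0852
finger_force: 0.0
```

```bash
python3 -m crank '{"travel":[[0,3,0],[0,6,0],[0.1,9.3,0],[0.1,9.3,0],[0.1,9.3,0]],"turn":[[0,0,0],[0,0,0],[0,0,0],[0,0,0],[0,0,0]],"gripper":[0,0,0,0,0]}'; python3 - <<'E'
from h import *
take("top","t1");take("scene","s1")
s=cv2.imread("pics/scene0.png")
a=cv2.imread("pics/t1.png")[150:290,130:263];b=cv2.imread("pics/s1.png")[120:260,320:453]
cv2.imwrite("pics/m1.png",cv2.resize(np.hstack([a,b]),None,fx=3,fy=3,interpolation=cv2.INTER_CUBIC))
p=bot.observe()["position"];print(p,proj("t1",p),proj("s1",p))
E
```

```text
clock: 2.6
position: [0.495, 0.3032, 0.2995]
tool_rot: [-3.141, 0.0, 1.523]
force: [-0.5, -0.7, -0.4]
grip_width: 0.0855
finger_force: 0.0
[0.49551623 0.30191739 0.29975606] [[189.14610052 213.8775229 ]] [[382.34691257 159.27607089]]
```

View pics/m1.png

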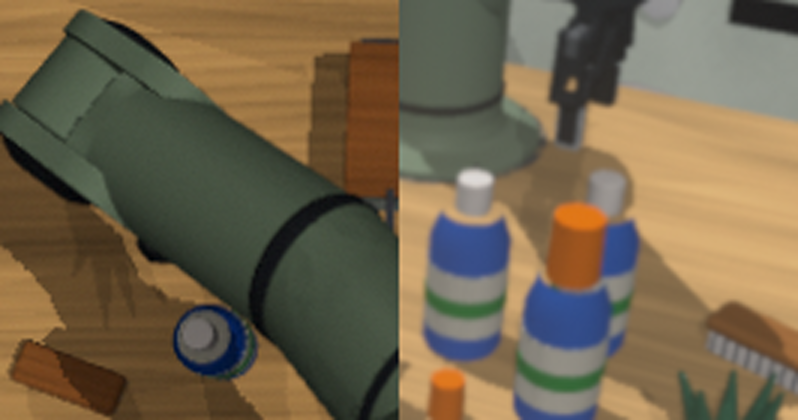

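The crop shows the fingers above the cap: near fingertip at scene about (377,168), cap top at (380,192). The arm hides the cap in the top view. I'll check that this pixel fits the near finger.

```bash
python3 - <<'E'
from h import *
p=bot.observe()["position"]
for dx in(.043,.05,-.043): print(dx,proj("s1",[p[0]+dx,p[1],p[2]-.006]),proj("s1",[p[0]+dx,p[1],p[2]-.019]))
print("cap top",proj("s1",[.4955,.304,.208]),proj("s1",[.493,.3034,.208]),proj("s1",[.4975,.3065,.208]))
E
```

```text
0.043 [[377.26969844 168.5876745 ]] [[376.65815807 173.40135408]]
0.05 [[376.46075907 169.7887893 ]] [[375.85020749 174.6196284 ]]
-0.043 [[386.5655694  154.76486093]] [[385.94689646 159.37342793]]
cap top [[378.86099258 191.76774431]] [[378.90167167 191.27715279]] [[379.59207304 192.34254928]]
```

The geometry agrees. Descending to z = 0.19 and gripping.

```bash
python3 -m crank '{"travel":[[0.1,0.3,-3],[0.1,0.3,-6],[0.1,0.3,-9],[0.1,0.3,-11],[0.1,0.3,-11]],"turn":[[0,0,0],[0,0,0],[0,0,0],[0,0,0],[0,0,0]],"gripper":[0,0,0,0,0]}';python3 -m crank '{"travel":[[0,0,0],[0,0,0],[0,0,0],[0,0,0],[0,0,0]],"turn":[[0,0,0],[0,0,0],[0,0,0],[0,0,0],[0,0,0]],"gripper":[0.2,0.3,0.4,0.5,0.6]}' 20
```

```text
clock: 3.2
position: [0.4958, 0.304, 0.1878]
tool_rot: [-3.139, 0.003, 1.521]
force: [0.3, -0.6, -0.0]
grip_width: 0.0857
finger_force: 0.0
clock: 3.7
position: [0.4969, 0.306, 0.1912]
tool_rot: [3.14, -0.001, 1.522]
force: [-2.0, -2.2, 9.8]
grip_width: 0.0454
finger_force: 19.4
```

Gripped at 45 mm width. Lifting straight.

```bash
python3 -m crank '{"travel":[[0,0,1],[0,0,3],[0,0,5],[0,0,8],[0,0,11]],"turn":[[0,0,0],[0,0,0],[0,0,0],[0,0,0],[0,0,0]],"gripper":[0.6,0.6,0.6,0.6,0.6]}';python3 -m crank '{"travel":[[0,-4,0],[0,-8,0],[0,-12,0],[0,-16,0],[0,-20,0]],"turn":[[0,0,0],[0,0,0],[0,0,0],[0,0,0],[0,0,0]],"gripper":[0.6,0.6,0.6,0.6,0.6]}';python3 -m crank '{"travel":[[0,-4,0],[0,-8,0],[0,-12,0],[0,-16,0],[0,-20,0]],"turn":[[0,0,0],[0,0,0],[0,0,0],[0,0,0],[0,0,0]],"gripper":[0.6,0.6,0.6,0.6,0.6]}';python3 -m crank '{"travel":[[0.5,-4,0],[1,-8,0],[1.5,-12,-3],[2,-16,-7],[2,-18,-11]],"turn":[[0,0,0],[0,0,0],[0,0,0],[0,0,0],[0,0,0]],"gripper":[0.6,0.6,0.6,0.6,0.6]}';python3 -m crank '{"travel":[[0,0,-3],[0,0,-6],[0,0,-8],[0,0,-8],[0,0,-8]],"turn":[[0,0,0],[0,0,0],[0,0,0],[0,0,0],[0,0,0]],"gripper":[0.6,0.6,0.6,0.6,0.6]}'
python3 - <<'E'
from h import *
take("top","t2");take("scene","s2")
a=cv2.imread("pics/t2.png")[160:290,300:430];b=cv2.imread("pics/s2.png")[130:260,125:255]
cv2.imwrite("pics/m2.png",cv2.resize(np.hstack([a,b]),None,fx=3,fy=3,interpolation=cv2.INTER_CUBIC))
p=bot.observe()["position"];print(p,proj("t2",p),proj("s2",p))
E
```

```text
clock: 4.2
position: [0.4961, 0.3058, 0.3019]
tool_rot: [3.142, -0.0, 1.522]
force: [0.1, 0.0, -0.7]
grip_width: 0.0461
finger_force: 20.8
clock: 4.7
position: [0.4962, 0.1044, 0.3009]
tool_rot: [3.141, -0.0, 1.522]
force: [0.5, 0.7, -0.7]
grip_width: 0.0456
finger_force: 20.8
clock: 5.2
position: [0.4962, -0.0957, 0.301]
tool_rot: [3.14, 0.0, 1.522]
force: [1.6, -0.1, -1.0]
grip_width: 0.0455
finger_force: 20.8
clock: 5.7
position: [0.517, -0.2764, 0.1916]
tool_rot: [3.139, 0.002, 1.52]
force: [1.6, 0.6, -0.4]
grip_width: 0.0455
finger_force: 20.8
clock: 6.2
position: [0.5168, -0.2735, 0.1123]
tool_rot: [3.141, 0.0, 1.522]
force: [-0.1, -0.4, 0.3]
grip_width: 0.0457
finger_force: 20.8
[ 0.51711024 -0.27379767  0.11288337] [[370.05755284 216.45127953]] [[190.41362892 179.19351856]]
```

View pics/m2.png

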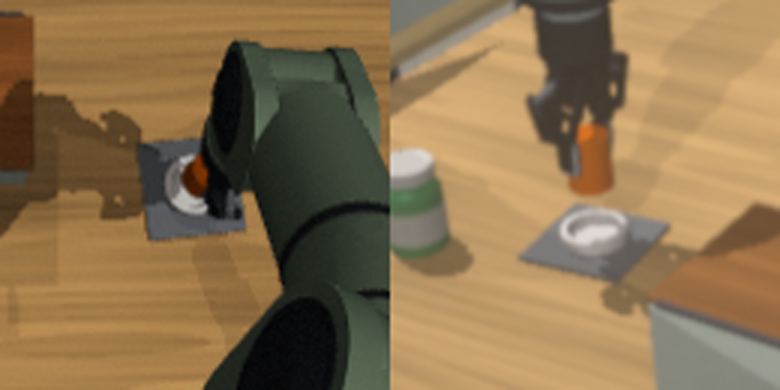

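The cap is held upright above the ring. Scene: cap silhouette columns about 184.7–199.3, lowest rim point at row about 194.3; ring centre (193,206). Top: cap's left edge at about 361, ring centre 364.7. Comparing these with the prediction.

```bash
python3 - <<'E'
from h import *
p=bot.observe()["position"]
def circ(c,r,z): 
    a=np.linspace(0,2*np.pi,60);return np.c_[c[0]+r*np.cos(a),c[1]+r*np.sin(a),0*a+z]
for n in("s2","t2"):
    z=p[2]-.04
    q=proj(n,circ(p,.024,z));print(n,"pred rim x",q[:,0].min(),q[:,0].max(),"ymax",q[:,1].max())
    q=proj(n,circ(p,.0225,z+.06));print(n,"pred top x",q[:,0].min(),q[:,0].max(),"y",q[:,1].min(),q[:,1].max())
    q=proj(n,circ((.517,-.274),.036,.022));print(n,"ring outer",q[:,0].min(),q[:,0].max(),q[:,1].min(),q[:,1].max())
    im=cv2.imread(f"pics/{n}.png");hsv=cv2.cvtColor(im,cv2.COLOR_BGR2HSV);m=cv2.inRange(hsv,(4,190,90),(16,255,255))
    x0,y0,x1,y1=(345,205,390,240) if n=="t2" else (175,160,210,200)
    ys,xs=np.nonzero(m[y0:y1,x0:x1]);print("orange",xs.min()+x0,xs.max()+x0,ys.min()+y0,ys.max()+y0)
    im=cv2.imread(f"pics/{n[0].replace('s','scene').replace('t','top')}0.png");hsv=cv2.cvtColor(im,cv2.COLOR_BGR2HSV)
    x0,y0,x1,y1=(350,207,380,238) if n=="t2" else (178,196,210,218)
    m=cv2.inRange(hsv,(0,0,135),(180,70,255))[y0:y1,x0:x1];ys,xs=np.nonzero(m);print("ring seen",xs.min()+x0,xs.max()+x0,ys.min()+y0,ys.max()+y0)
E
```

```text
s2 pred rim x 183.89490769020935 199.29525556708649 ymax 194.31998465477113
s2 pred top x 182.422540950712 197.17612678652574 y 170.05552205334527 176.9437709682084
s2 ring outer 181.70324610986876 204.3853506527207 198.43010206906808 210.29766338488693
orange 187 194 172 193
ring seen 178 209 198 214
t2 pred rim x 360.7274652135663 374.3237904363524 ymax 225.405367523356
t2 pred top x 364.73263961576185 377.9958899767153 y 208.75437831740183 221.9022211668472
t2 ring outer 354.67946718143673 374.41966257522387 211.53782569006762 231.13643196402504
orange 364 368 212 221
ring seen 355 373 212 230
```

Cap and ring both match the prediction within 1 px. Lowering to the floor of the well (TCP about 0.049).

```bash
python3 -m crank '{"travel":[[0,0,-2],[0,0,-4],[0,0,-5.5],[0,0,-6.3],[0,0,-6.3]],"turn":[[0,0,0],[0,0,0],[0,0,0],[0,0,0],[0,0,0]],"gripper":[0.6,0.6,0.6,0.6,0.6]}';python3 -m crank '{"travel":[[0,0,0],[0,0,0],[0,0,0],[0,0,0],[0,0,0]],"turn":[[0,0,0],[0,0,0],[0,0,0],[0,0,0],[0,0,0]],"gripper":[0.6,0.6,0.6,0.6,0.6]}'
```

```text
clock: 6.8
position: [0.5169, -0.2736, 0.0483]
tool_rot: [3.141, 0.0, 1.522]
force: [1.7, -0.4, -1.9]
grip_width: 0.046
finger_force: 21.3
clock: 7.3
position: [0.5168, -0.2736, 0.0486]
tool_rot: [3.141, 0.0, 1.522]
force: [5.5, -1.2, 2.2]
grip_width: 0.0455
finger_force: 21.6
```

```bash
python3 -m crank '{"travel":[[0,0,0],[0,0,0],[0,0,0],[0,0,0],[0,0,0]],"turn":[[0,0,0],[0,0,0],[0,0,0],[0,0,0],[0,0,0]],"gripper":[0.4,0.35,0.2,0,0]}';python3 -m crank '{"travel":[[0,0,2],[0,0,5],[0,0,10],[0,0,15],[0,0,20]],"turn":[[0,0,0],[0,0,0],[0,0,0],[0,0,0],[0,0,0]],"gripper":[0,0,0,0,0]}';python3 -m crank '{"travel":[[0,4,0],[0,8,0],[-1,12,0],[-2,16,0],[-3,20,0]],"turn":[[0,0,0],[0,0,0],[0,0,0],[0,0,0],[0,0,0]],"gripper":[0,0,0.2,0.5,0.5]}'
python3 - <<'E'
from h import *
take("top","t3");take("scene","s3")
a=cv2.imread("pics/t3.png")[160:290,240:400];b=cv2.imread("pics/s3.png")[130:260,165:325]
cv2.imwrite("pics/m3.png",cv2.resize(np.vstack([np.hstack([a,b])]),None,fx=2.5,fy=2.5,interpolation=cv2.INTER_CUBIC))
def circ(c,r,z): 
    a=np.linspace(0,2*np.pi,60);return np.c_[c[0]+r*np.cos(a),c[1]+r*np.sin(a),0*a+z]
for n in("s3","t3"):
    q=proj(n,circ((.517,-.2738),.0225,.068));print(n,"pred top x",q[:,0].min(),q[:,0].max(),"y",q[:,1].min(),q[:,1].max())
    hsv=cv2.cvtColor(cv2.imread(f"pics/{n}.png"),cv2.COLOR_BGR2HSV);m=cv2.inRange(hsv,(4,190,60),(16,255,255))
    x0,y0,x1,y1=(345,200,390,240) if n=="t3" else (178,175,210,218)
    ys,xs=np.nonzero(m[y0:y1,x0:x1]);print("orange",xs.min()+x0,xs.max()+x0,ys.min()+y0,ys.max()+y0)
E
```

```text
clock: 7.8
position: [0.5162, -0.2735, 0.0481]
tool_rot: [-3.141, -0.0, 1.522]
force: [-0.7, -0.6, -0.1]
grip_width: 0.0854
finger_force: 0.0
clock: 8.3
position: [0.516, -0.2732, 0.2503]
tool_rot: [-3.141, -0.0, 1.522]
force: [0.5, -1.2, -0.5]
grip_width: 0.0851
finger_force: 0.0
clock: 8.8
position: [0.4856, -0.072, 0.2483]
tool_rot: [3.142, 0.0, 1.522]
force: [1.7, -0.1, 0.3]
grip_width: 0.0442
finger_force: 0.0
s3 pred top x 184.55451542780906 198.9658838228734 y 188.2064798706904 195.41922484816143
orange 186 198 190 207
t3 pred top x 360.8764792946812 373.58299896685526 y 212.64524985454366 225.25236271737677
orange 365 372 214 225
```

View pics/m3.png

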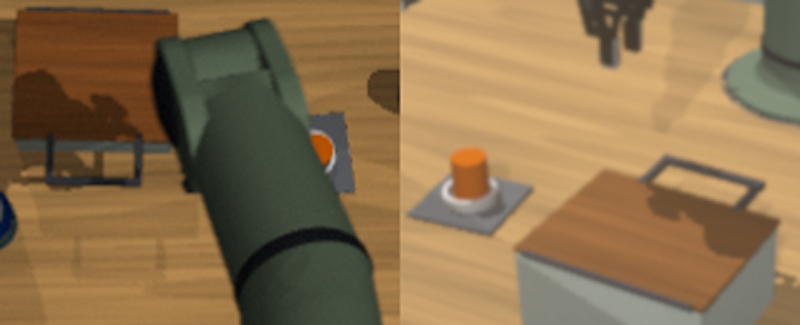

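The cap stands upright inside the ring: scene top about (192,192), matching the prediction to under 2 px. The bar is clear, so I'll move above it with the fingers half open.

```bash
python3 -m crank '{"travel":[[-0.6,4,0],[-1.2,8,0],[-1.8,11.4,0],[-1.8,11.4,-2],[-1.8,11.4,-5]],"turn":[[0,0,0],[0,0,0],[0,0,0],[0,0,0],[0,0,0]],"gripper":[0.5,0.5,0.5,0.5,0.5]}';python3 -m crank '{"travel":[[0,0,0],[0,0,0],[0,0,0],[0,0,0],[0,0,0]],"turn":[[0,0,0],[0,0,0],[0,0,0],[0,0,0],[0,0,0]],"gripper":[0.5,0.5,0.5,0.5,0.5]}'
python3 - <<'E'
from h import *
take("scene","s4")
b=cv2.imread("pics/s4.png")[120:260,200:360]
cv2.imwrite("pics/m4.png",cv2.resize(b,None,fx=4,fy=4,interpolation=cv2.INTER_CUBIC))
p=bot.observe()["position"];print(p,proj("s4",p),proj("s4",[p[0],p[1],.104]),[proj("s4",[p[0]+d,p[1],p[2]-.015]) for d in(-.022,.022)])
E
```

```text
clock: 9.4
position: [0.4691, 0.0414, 0.1988]
tool_rot: [3.139, -0.0, 1.523]
force: [0.4, -0.0, -1.2]
grip_width: 0.0427
finger_force: 0.0
clock: 9.9
position: [0.4687, 0.0404, 0.199]
tool_rot: [3.14, 0.0, 1.522]
force: [0.1, -0.3, -0.2]
grip_width: 0.0431
finger_force: 0.0
[0.46859723 0.04037258 0.19878598] [[289.88371867 168.93881901]] [[289.31261846 197.94778132]] [array([[293.05736277, 170.45307695]]), array([[286.43857234, 176.97665301]])]
```

View pics/m4.png

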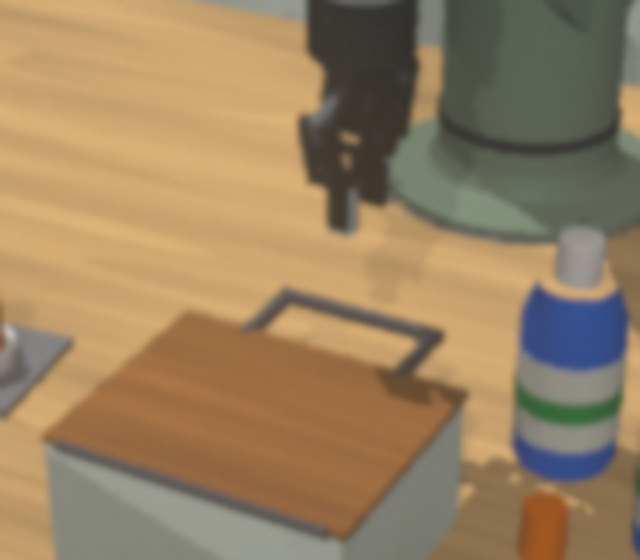

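The fingers are above the bar. Bar middle at (290.5,198) against the predicted (289.3,197.9). Descending and gripping.

```bash
python3 -m crank '{"travel":[[0,0,-3],[0,0,-6],[0,0,-8],[0,0,-9.7],[0,0,-9.7]],"turn":[[0,0,0],[0,0,0],[0,0,0],[0,0,0],[0,0,0]],"gripper":[0.5,0.5,0.5,0.5,0.5]}';python3 -m crank '{"travel":[[0,0,0],[0,0,0],[0,0,0],[0,0,0],[0,0,0]],"turn":[[0,0,0],[0,0,0],[0,0,0],[0,0,0],[0,0,0]],"gripper":[0.7,0.9,1,1,1]}' 40
```

```text
clock: 10.45
position: [0.4675, 0.0404, 0.0999]
tool_rot: [-3.139, 0.0, 1.522]
force: [0.7, 0.5, 0.6]
grip_width: 0.0428
finger_force: 0.0
clock: 10.95
position: [0.4702, 0.0406, 0.1026]
tool_rot: [3.137, -0.001, 1.522]
force: [7.3, -1.8, -1.6]
grip_width: 0.0108
finger_force: 39.0
```

Bar gripped at about 11 mm. Raising it along the hinge arc (radius 240 mm) to 45°.

```bash
python3 -m crank '{"travel":[[0.1,0,1.9],[0.3,0,3.75],[0.65,0,5.6],[1.2,-0.1,7.4],[1.8,-0.1,9.2]],"turn":[[0,0,0],[0,0,0],[0,0,0],[0,0,0],[0,0,0]],"gripper":[1,1,1,1,1]}'
```

```text
clock: 11.45
position: [0.4897, 0.0398, 0.1958]
tool_rot: [3.134, -0.002, 1.522]
force: [36.7, -1.5, -18.2]
grip_width: 0.0105
finger_force: 41.1
```

The force points at the hinge, so my arc is slightly too far out. I'll ease towards the hinge and read again.

```bash
python3 -m crank '{"travel":[[0.2,0,-0.1],[0.3,0,-0.1],[0.3,0,-0.1],[0.3,0,-0.1],[0.3,0,-0.1]],"turn":[[0,0,0],[0,0,0],[0,0,0],[0,0,0],[0,0,0]],"gripper":[1,1,1,1,1]}'
```

```text
clock: 11.95
position: [0.4886, 0.0398, 0.1923]
tool_rot: [-3.141, -0.0, 1.522]
force: [-4.3, 3.5, 0.2]
grip_width: 0.0106
finger_force: 41.9
```

```bash
python3 -m crank '{"travel":[[0.8,0,1.75],[1.7,-0.1,3.45],[2.8,-0.1,5.05],[4,-0.2,6.55],[5.3,-0.2,7.9]],"turn":[[0,0,0],[0,0,0],[0,0,0],[0,0,0],[0,0,0]],"gripper":[1,1,1,1,1]}';python3 -m crank '{"travel":[[0,0,0],[0,0,0],[0,0,0],[0,0,0],[0,0,0]],"turn":[[0,0,0],[0,0,0],[0,0,0],[0,0,0],[0,0,0]],"gripper":[1,1,1,1,1]}'
python3 - <<'E'
from h import *
take("scene","s5");take("top","t5")
a=cv2.imread("pics/t5.png")[150:290,165:325];b=cv2.imread("pics/s5.png")[120:260,170:330]
cv2.imwrite("pics/m5.png",cv2.resize(np.hstack([a,b]),None,fx=2.5,fy=2.5,interpolation=cv2.INTER_CUBIC))
o=bot.observe();print({k:np.round(o[k],3).tolist() for k in("clock","position","qd","grip_width","force","finger_force")})
E
```

```text
clock: 12.45
position: [0.5407, 0.0379, 0.2721]
tool_rot: [-3.138, 0.001, 1.523]
force: [-16.9, -0.1, 12.4]
grip_width: 0.0108
finger_force: 41.7
clock: 12.95
position: [0.5402, 0.0379, 0.2715]
tool_rot: [-3.138, 0.001, 1.523]
force: [-19.3, 2.1, 16.5]
grip_width: 0.0106
finger_force: 42.1
{'clock': 13.05, 'position': [0.54, 0.038, 0.272], 'qd': [-0.0, 0.0, 0.001, -0.002, -0.001, 0.001, -0.001], 'grip_width': 0.01, 'force': [-18.965, 1.691, 17.623], 'finger_force': 42.136}
```

View pics/m5.png

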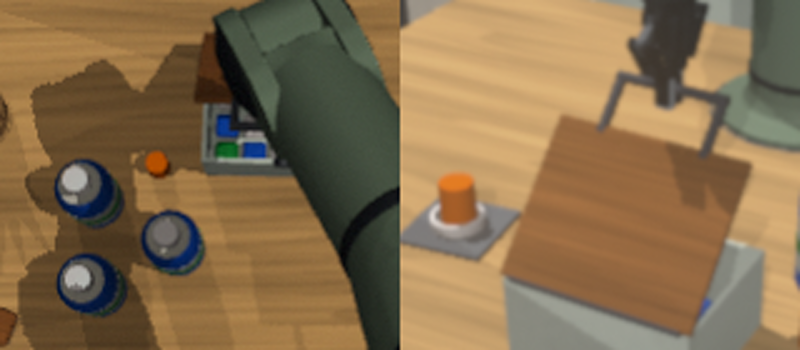

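The lid is open with its bar in the fingers, the cap stands in the ring at scene (193,200), and all three bottles are upright. I'll relieve the residual push slightly and check the bar against the picture (bar middle at about (279.6,155.6)).

```bash
python3 -m crank '{"travel":[[-0.1,0,0.1],[-0.1,0,0.1],[-0.1,0,0.1],[-0.1,0,0.1],[-0.1,0,0.1]],"turn":[[0,0,0],[0,0,0],[0,0,0],[0,0,0],[0,0,0]],"gripper":[1,1,1,1,1]}';python3 - <<'E'
from h import *
for a in(40,45,50):
    t=np.radians(a); print(a,proj("s5",[.710-.24*np.cos(t),.0385,.104+.24*np.sin(t)]))
E
python3 -m crank '{"travel":[[0,0,0],[0,0,0],[0,0,0],[0,0,0],[0,0,0]],"turn":[[0,0,0],[0,0,0],[0,0,0],[0,0,0],[0,0,0]],"gripper":[1,1,1,1,1]}'
```

```text
clock: 13.55
position: [0.5407, 0.0379, 0.2723]
tool_rot: [-3.14, -0.0, 1.522]
force: [-6.5, 3.4, 4.7]
grip_width: 0.0104
finger_force: 40.8
40 [[280.40451596 157.70542887]]
45 [[278.0569899  154.48729164]]
50 [[275.40914932 151.81855936]]
clock: 14.05
position: [0.5407, 0.0379, 0.2723]
tool_rot: [-3.14, -0.0, 1.522]
force: [-6.3, 3.5, 4.6]
grip_width: 0.0104
finger_force: 40.8
```

The lid sits at about 44° by TCP height and about 43° by picture. It is steady and the residual force is small, so I'm handing in.

```bash
python3 -c "
from workcell import bot
print(bot.job_done())"
```

```text
the job is handed in; nothing more can be done
None
```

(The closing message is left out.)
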